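# Centre-mark a toy wheel with an automatic punch

## Task

Take the red automatic punch out of its wooden stand, put its tip down through the brass-ringed guide hole of the marking jig on to the wheel blank below and press it straight down, upright, until it snaps; stop there, without driving it on towards its end stop and without letting it snap anywhere else. Then put the punch back upright in its stand, fully down, and let go; do not lean hard on the jig, and leave the paint jar, the finished wheel and the cup where they are.

Things in the scene. Friction and masses are not known exactly. Their poses are not given: they have to be found in the camera images.
- punch_grip (a point): centre of the punch's barrel, red, round, 18 mm in diameter, between a brass collar (26 mm wide, 8 mm thick, underside 40 mm below this point) and a brass cap (21 mm wide, from 45 to 55 mm above this point); z points up the tool towards the cap. The tool is 141 mm long, about 0.14 kg, and stands upright in its stand with the collar on the stand's top
- punch_tip (a point): lower end of the punch's steel nose, a round pin 6 mm in diameter with a blunt end (flat 4.8 mm), on the tool's axis, 86 mm below punch_grip when out. It slides up into the barrel by at most 10.7 mm, against a spring, where there is a hard end stop; lifted, it springs out again. z up the tool
- nose: the nose pin as a body, origin at its lower end. Its spring: it gives from about 4.5 N, the push rises 1.6 N per mm to some 13 N at 5.4 mm of travel, there the trip lets go (the snap) and the push drops at once to 5 or 6 N; pressed on, it rises again 1.6 N per mm to 10 N at 8.5 mm; the hard stop is at 10.7 mm. Stop soon after the drop, 5.5 to 8.5 mm in
- punch: the punch barrel with collar and cap; origin at the centre of the collar's underside (40 mm below punch_grip), z up the tool
- stand_hole (a point): centre of the mouth of the hole in the top of the punch's stand, a fixed dark wooden block 80 x 80 x 60 mm (its top is 60 mm above the table). The hole is 12 mm in diameter, 54 mm deep, with a 3 mm bevel; the punch stands in it nose down with punch_grip 40 mm above this point
- jig: the marking jig, fixed: plywood board 130 x 100 x 12 mm (x by y), origin at the centre of its underside on the table; on four pillars an aluminium bridge 75 x 100 mm, 10 mm thick, its top 50 mm above the table. z up.
- guide_hole (a point): centre of the mouth of the brass-ringed guide hole in the jig's top face, 50 mm above the table, 15 mm to +x and 10 mm to +y of the jig's centre (its axes). 7.8 mm in diameter, 1 mm bevel, through the 10 mm bridge. Under it a round pale wooden wheel blank lies fixed on the board; its thickness differs each time: its top is 14 to 30 mm below this point. z up
- paint_jar: loose jar of green paint, 56 mm in diameter, 70 mm high, origin at the centre of its underside
- wheel: loose finished toy wheel lying flat, 66 mm in diameter, 18 mm high, origin at the centre of its underside
- water_cup: loose white cup, 70 mm in diameter, 85 mm high, origin at the centre of its underside

How it is judged:
By the outcome, as a careful person would: the job done as asked, in the order asked, and still so for the second after the job is handed in, with the robot touching nothing.
It also fails if it takes over 70 s, if anything falls off the work surface, if the arm or the gripper's body presses on something with over 40 N, if the wrist force passes 120 N, or if a joint passes its speed limit or range.

## Robot

A 6-joint arm with a two-finger parallel gripper is mounted at the origin on the work surface. World frame = base frame: x ahead of the robot, y to its left, z up, the work surface at z = 0. Lengths are in mm, angles in rad, forces in N, time in s.
With the tool pointing down it reaches from about 350 to 775 mm from the base axis. Payload 7.3 kg.
Tool frame: the origin (TCP) lies midway between the tips of the shut fingers; the grasp point (between the pads) lies 19 mm behind it; z points along the fingers, y is the line along which they close (so a half turn about z gives the same grasp; the last joint's range is limited). The gripper opens to 92 mm and grips with 3 to 60 N. Pads are 19 mm wide; open, the fingers measure 130 mm over their backs; the gripper's body (75 mm by 190 mm) begins 47 mm behind the grasp point.
Start: joints at [-1.259, 0.342, 1.524, -0, 1.275, -0.146], TCP at [232.061, -470.948, 226.741] pointing down, gripper open.
Joint ranges: [-2.53, 2.53], [-0.77, 2.02], [0.04, 2.7], [-1, 4.14], [0.28, 2.66], [-3.11, 3.11]. Speed limits (rad/s): [2.57, 2.57, 3.14, 3.14, 3.14, 3.14].

## Interface

Orientations are given as [roll, pitch, yaw] about the fixed x, y, z axes, in that order (R = Rz(yaw) Ry(pitch) Rx(roll)).
In Python, from plant import bot gives the robot as it stands.
- The arm moves only by the tool jog_arm, never from a script. Its arguments are lists of equal length, an entry for each row: "dp": the shift along the tool's x, y, z in m, a list of three; "twist": the turn about the tool's z in degrees. A call has 1 to 10 rows; each row shifts and turns the commanded pose from where the row before left it, along the tool's axes as they then stand; what a row does not reach is not made up. A row lasts 1/8 s, in which the tool goes at most 62.5 mm and 10.7 degrees, less where a joint would pass 70% of its speed; a pose out of reach is approached as far as the arm can. A call is refused whole if a number of a shift passes 0.0625 or a number of a turn 10.7, either way. A call with a gripper value outside its range is refused whole. "jaw" is the finger opening in m, from 0 to 0.0918, set as the call begins (left out, the last holds). The fingers move at their own pace and stop on an object; the grip force is fixed at half the most. Time passes only in rows, so rows that do not move let the fingers close. It gives the time, the measured TCP pose, the force, the opening and the grip force at its end, in the units of the state.
- bot.get_obs(): the state, without advancing time (a new reading comes with each control period).
- bot.capture(name): name is "scene" or "top" or "wrist"; returns the picture (400x640x3 uint8, blue, green, red); there is no depth.
- bot.camera_params(name): a dict with "fx", "fy", "cx", "cy" (pixels), "k1" (the pictures are not rectified: a ray, as slopes to the right and down, at radius r is drawn at 1 + k1 r^2 times it, then the intrinsics apply), "R" (3x3) and "t" (3): a world point X has camera coordinates R X + t. Camera axes: x right, y down, z forward; pixel columns grow to the right and rows downward; lengths in mm; the calibration is good to about 2 mm. A picture is of the moment at which its call begins: read the wrist's pose just before it. camera_params takes no time and is no camera call; for the wrist camera it gives the pose at the moment of the call.
- bot.close_job(): hands the job in; it is judged then, once.
Trained networks look in the newest picture that a camera, given by its name, has taken for a name from the list of things; names that differ only in an ending like _2 or _b are one class to them, and where a whole thing is asked for, a point or a joint stands for the part that bears it (a point fixed in the world has none). Each returns a list of dicts, best first, with "confidence" (0 to 1); they miss things now and then, are a little off and sometimes report something else, mostly with a low value. They report only what shows in the picture. A call takes as long as a camera call.
- bot.find_in(camera, label): "bbox" ([centre column, centre row, width, height] in pixels, round what is visible of it).
- bot.masks_of(camera, label): "pixels" (400x640 bool, what is visible of it) and "bbox" ([centre column, centre row, width, height] in pixels, round what is visible of it).
The state is a dict: "time": time; "joint_positions": joint angles; "dq": joint speeds; "tau": joint torques, N m; "tool_pos": TCP position; "tcp_rot": TCP orientation; "contact_force": force on the tool from outside, world axes, zero at the start; "moment": the same for the moment, N m; "grip_width": finger opening in mm; "finger_force": force on a finger pad.
Only numpy, scipy, OpenCV 4.12 (cv2) and the standard library are available. Lean on these libraries where they do the work, as an engineer would, in place of code of your own. Each camera call takes 0.05 s, during which the arm holds its last target. There are 200 camera calls.

## Working session

There is one attempt and no reset: what is moved stays moved. The work goes in short steps, Python scripts to look and compute and a tool call to move; the robot and the scene stay as the last step left them, time stands still between calls to the robot, and variables do not carry over. Pictures are saved under pics/ and viewed, at most 10 in all, crops included, and the job is handed in when it is done.

Besides the shell and the picture viewer there is one more tool, called as name(argument=value, ...) on one line, values as JSON. jog_arm: Moves the arm, as the interface text tells. Its arguments: {"type":"object","properties":{"dp":{"type":"array"},"twist":{"type":"array"},"jaw":{"type":"number"}},"required":["dp","twist"]}

```bash
mkdir -p pics; ls
python3 - <<'E'
from plant import bot
import cv2,numpy as np
o=bot.get_obs();print(o)
a=bot.capture("scene");b=bot.capture("top")
cv2.imwrite("pics/a.png",a);cv2.imwrite("pics/b.png",b)
for c in("scene","top","wrist"):print(c,bot.camera_params(c))
for n in["punch_grip","stand_hole","guide_hole","jig","punch","paint_jar","wheel","water_cup"]:
  for c in("scene","top"):
    r=bot.find_in(c,n);print(n,c,[(np.round(q["bbox"],1).tolist(),round(q["confidence"],2)) for q in r[:2]])
E
```

```text
pics
{'time': 0.0, 'joint_positions': array([-1.25898861e+00,  3.42713172e-01,  1.52501431e+00, -3.44127057e-06,
        1.27539490e+00, -1.46032862e-01]), 'dq': array([-3.69357067e-06, -7.64528993e-05,  4.66087230e-04,  4.77577818e-05,
       -8.07367521e-05, -3.89342867e-04]), 'tau': array([ 3.06664544e-03, -4.31240237e+01, -2.44218278e+01,  7.20061501e-02,
        5.60087641e-02, -1.08053277e-04]), 'tool_pos': array([ 231.9342265 , -470.53811502,  226.05086482]), 'tcp_rot': array([-3.14007872e+00, -2.19342576e-04,  4.57841415e-01]), 'contact_force': array([-0.1378054 ,  0.17983288,  0.93975099]), 'moment': array([-0.01658242,  0.01324495, -0.03165477]), 'finger_force': 0.0, 'grip_width': 91.59623511055985}
scene {'fx': 373.28690394071253, 'fy': 373.28690394071253, 'cx': 318.8157305700123, 'cy': 205.3189162494523, 'k1': -0.0034985582123328723, 'R': array([[-7.38400937e-01,  6.74361868e-01,  3.56991587e-04],
       [ 5.56414763e-01,  6.09552205e-01, -5.64666911e-01],
       [-3.81007438e-01, -4.16751941e-01, -8.25318819e-01]]), 't': array([ 437.44925053, -268.76023428, 1136.08370682
[... 941 characters left out ...]
207.4, 241.9, 51.9, 42.7], 0.8), ([308.4, 266.0, 34.1, 29.4], 0.61)]
guide_hole scene [([286.1, 174.1, 48.5, 46.4], 0.71)]
guide_hole top [([407.2, 210.6, 68.2, 80.5], 0.71)]
jig scene [([283.8, 175.9, 48.6, 49.3], 0.81)]
jig top [([408.2, 209.2, 73.4, 73.9], 0.57)]
punch scene [([430.4, 242.4, 24.9, 28.4], 0.65), ([371.4, 196.9, 28.0, 24.4], 0.38)]
punch top [([199.1, 240.1, 27.9, 13.6], 0.75)]
paint_jar scene [([312.9, 226.4, 29.6, 31.8], 0.91)]
paint_jar top [([322.6, 176.4, 29.9, 33.6], 0.7)]
wheel scene [([370.6, 197.3, 25.8, 19.0], 0.81)]
wheel top [([309.9, 264.8, 33.6, 28.3], 0.6)]
water_cup scene [([237.5, 226.5, 29.6, 40.2], 0.75)]
water_cup top [([369.7, 115.1, 37.2, 39.8], 0.78)]
```

```bash
cat > h.py <<'E'
import numpy as np,cv2
from plant import bot
def ray(c,u,v,p=None):
    p=p or bot.camera_params(c)
    x=np.array([(u-p["cx"])/p["fx"],(v-p["cy"])/p["fy"]]);y=x.copy()
    for _ in range(20): y=x/(1+p["k1"]*(y@y))
    R=np.array(p["R"]);return -R.T@p["t"],R.T@np.array([*y,1])
def atz(c,u,v,z,p=None):
    o,d=ray(c,u,v,p);return o+d*(z-o[2])/d[2]
def proj(c,X,p=None):
    p=p or bot.camera_params(c);q=np.array(p["R"])@X+p["t"];y=q[:2]/q[2];y=y*(1+p["k1"]*(y@y))
    return np.array([p["fx"]*y[0]+p["cx"],p["fy"]*y[1]+p["cy"]])
E
python3 - <<'E'
from h import *
a=cv2.imread("pics/a.png");b=cv2.imread("pics/b.png")
f=lambda i,x,y,w,h,s:cv2.resize(i[y:y+h,x:x+w],None,fx=s,fy=s,interpolation=cv2.INTER_CUBIC)
out=np.vstack([f(b,160,90,320,200,2.5)[:500]])
cv2.imwrite("pics/c.png",out)
for n,c,u,v,z in[("grip","top",199,241,105),("jar","top",322.6,176.4,35),("wheel","top",309.9,264.8,9),("cup","top",369.7,115.1,43),("jig","top",408,210,30),("jig","scene",285,175,30),("grip","scene",429,242,110),("cup","scene",237.5,226.5,43),("jar","scene",313,226,35)]:print(n,c,atz(c,u,v,z).round())
E
```

```text
grip top [485. 222. 105.]
jar top [613. -10.  35.]
wheel top [431.  16.   9.]
cup top [ 739. -106.   43.]
jig top [ 545. -186.   30.]
jig scene [ 557. -169.   30.]
grip scene [488. 221. 110.]
cup scene [ 742. -116.   43.]
jar scene [609.  -3.  35.]
```

View pics/c.png

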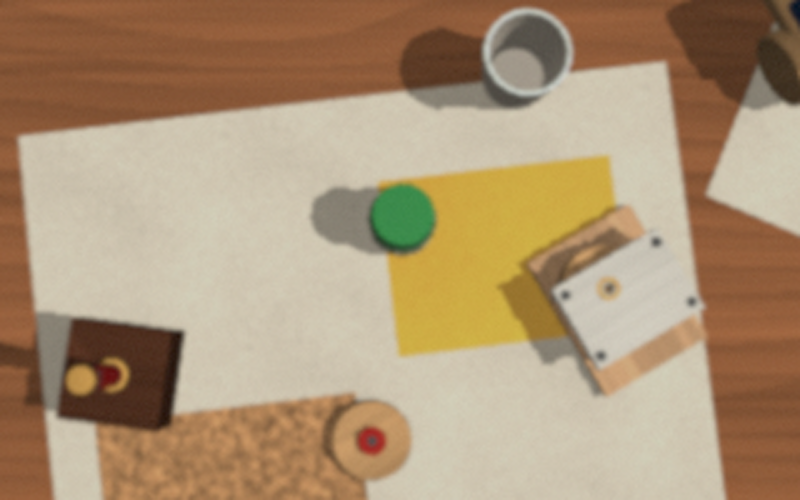

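View pics/a.png

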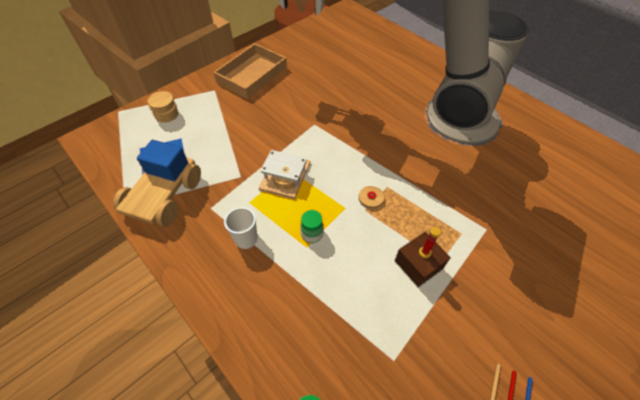

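The top view shows the punch cap at (192,242), its collar at (205,240) and the brass guide ring at (404,205). The jar, wheel and cup are clear of both. Next I'll plan a wrist look above the jig.

```bash
cat >> h.py <<'E'
from scipy.spatial.transform import Rotation as Ro
def Rt(o): return Ro.from_euler("xyz",o["tcp_rot"]).as_matrix()
def delta(target,o=None):
    o=o or bot.get_obs();return (Rt(o).T@(np.array(target)-o["tool_pos"])).round(2)
E
python3 - <<'E'
from h import *
o=bot.get_obs();p=bot.camera_params("wrist");R=Rt(o)
c=-np.array(p["R"]).T@p["t"];print("cam in tool",R.T@(c-o["tool_pos"]),"axis",R.T@p["R"][2])
print("cap",atz("top",192.4,242,155),atz("scene",434.5,231.5,155),"collar",atz("top",205.2,239.6,68),atz("scene",426,252,68))
g=atz("top",403.6,205.2,50);print("hole",g)
# TCP so that the hole is on the optical axis with TCP 150 above
for n,X in(("hole",g),("collar",atz("top",205.2,239.6,68))):
    ct=R.T@(c-o["tool_pos"]);ax=R.T@p["R"][2];h=110
    f=ct+ax*(h-ct[2])/ax[2];T=X-R@f;print(n,T,delta(T,o))
E
```

```text
cam in tool [  80.69122235   -1.69716607 -158.23194999] axis [-3.00692199e-01  5.39284532e-04  9.53721086e-01]
cap [485.0020338  220.04527917 155.        ] [489.06651013 222.01265514 155.        ] collar [485.59934651 219.41134244  68.        ] [486.01172843 224.68169612  68.        ]
hole [ 553.59876207 -172.22167362   50.        ]
hole [ 557.75693536 -171.88077032  160.00008737] [ 424.33 -124.32   66.74]
collar [489.7575198  219.75224574 178.00008737] [ 536.43 -505.68   48.69]
```

jog_arm(dp=[[0.05, -0.0146, 0.0075], [0.053, -0.0155, 0.0084], [0.053, -0.0155, 0.0084], [0.053, -0.0155, 0.0084], [0.053, -0.0155, 0.0084], [0.053, -0.0155, 0.0084], [0.053, -0.0155, 0.0084], [0.053, -0.0155, 0.0084], [0, 0, 0], [0, 0, 0]], twist=[0, 0, 0, 0, 0, 0, 0, 0, 0, 0])

```text
time: 2.15
tool_pos: [555.0, -174.5, 160.2]
tcp_rot: [-3.141, 0.001, 0.459]
contact_force: [-0.8, -0.5, 0.6]
grip_width: 91.6
finger_force: 0.0
```

Run:
```python
from h import *
o=bot.get_obs();p=bot.camera_params("wrist");print(o["time"],o["tool_pos"],o["tcp_rot"],o["joint_positions"].round(2))
w=bot.capture("wrist");cv2.imwrite("pics/w1.png",w)
print(proj("wrist",np.array([553.6,-172.2,50]),p))
cv2.imwrite("pics/w1c.png",cv2.resize(w[100:300,160:480],None,fx=2.5,fy=2.5,interpolation=cv2.INTER_CUBIC))
```

```text
2.15 [ 555.02620431 -174.48456397  160.22990394] [-3.14148003e+00  7.39434996e-04  4.58541295e-01] [-0.44  0.5   1.46 -0.    1.18  0.68]
[318.37745085 193.4719361 ]
```

View pics/w1c.png

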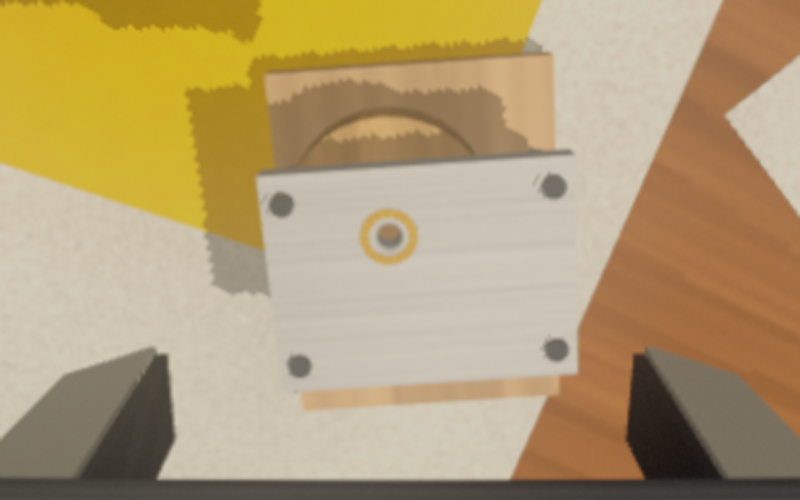

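The guide ring is at about (315,194) in the full wrist image, and the fingers show at the bottom. I'll fit the ring precisely, then go to the stand.

```bash
cat >> h.py <<'E'
def brass(w,c,r):
    """ellipse of the brass-coloured blob's outer edge near c"""
    b=cv2.resize(w,None,fx=4,fy=4,interpolation=cv2.INTER_CUBIC)
    h=cv2.cvtColor(b,cv2.COLOR_BGR2HSV)
    m=cv2.inRange(h,(12,90,90),(32,255,255));k=np.zeros_like(m);cv2.circle(k,(int(c[0]*4+2),int(c[1]*4+2)),int(r*4),255,-1);m&=k
    cs=max(cv2.findContours(m,cv2.RETR_EXTERNAL,cv2.CHAIN_APPROX_NONE)[0],key=cv2.contourArea)
    e=cv2.fitEllipse(cv2.convexHull(cs));return (np.array(e[0])+.5)/4-.5,np.array(e[1])/4
E
python3 - <<'E'
from h import *
w=cv2.imread("pics/w1.png");e=brass(w,(315,194),18);print(e)
print(atz("wrist",*e[0],50)); print(delta([488,221,178]), delta(atz("wrist",*e[0],50)))
E
```

```text
(array([314.99893188, 194.21644592]), array([21.9343853 , 22.84429169]))
[ 551.57408535 -170.67799613   50.        ]
[ 114.91 -384.87  -17.61] [ -0.93  -5.39 110.52]
```

jog_arm(dp=[[0.0164, -0.055, -0.006], [0.0164, -0.055, -0.006], [0.0164, -0.055, -0.006], [0.0164, -0.055, 0], [0.0164, -0.055, 0], [0.0164, -0.055, 0], [0.0164, -0.055, 0], [0, 0, 0], [0, 0, 0]], twist=[0, 0, 0, 0, 0, 0, 0, 0, 0])

```text
time: 3.32
tool_pos: [488.4, 220.3, 178.7]
tcp_rot: [3.141, -0.0, 0.457]
contact_force: [0.5, -0.4, 1.0]
grip_width: 92.1
finger_force: 0.0
```

Run:
```python
from h import *
o=bot.get_obs();p=bot.camera_params("wrist");print(o["time"],o["tool_pos"],o["tcp_rot"],o["joint_positions"].round(2))
w=bot.capture("wrist");cv2.imwrite("pics/w2.png",w)
cv2.imwrite("pics/w2c.png",cv2.resize(w[80:400,160:480],None,fx=1.8,fy=1.8,interpolation=cv2.INTER_CUBIC))
for z in(60,68,155):print(z,proj("wrist",np.array([486,221,z]),p))
```

```text
3.325 [488.35304216 220.34788848 178.65862962] [ 3.14084469e+00 -1.55910469e-04  4.56973002e-01] [ 0.28  0.4   1.57 -0.    1.17  1.4 ]
60 [319.58808824 192.39948309]
68 [319.59660004 195.24680241]
155 [319.73153601 240.33483669]
```

View pics/w2c.png

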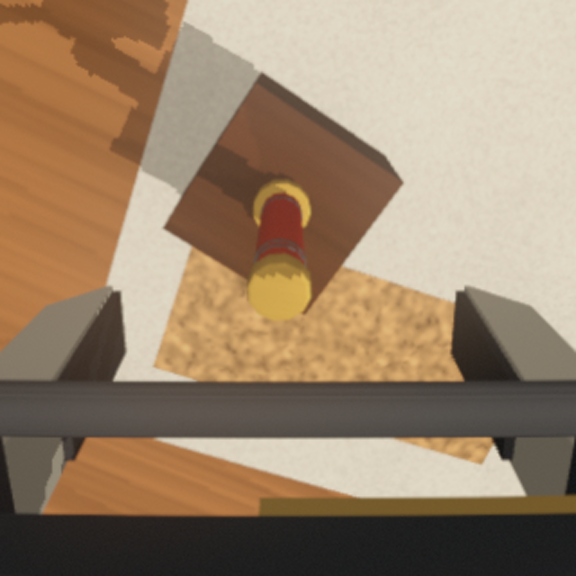

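Cap at about (315,240) and collar at (317,195), with the punch between the fingers. Now the exact offsets.

Run:
```python
from h import *
w=cv2.imread("pics/w2.png")
c=brass(w,(316.7,194),17);print("collar",c)
k=brass(w,(315,240),20);print("cap",k)
X=atz("wrist",*c[0],68);print(X,delta(X));X=atz("wrist",*k[0],155);print(X,delta(X))
```

```text
collar (array([316.6100769 , 194.15214539]), array([33.69330215, 33.99025345]))
cap (array([315.11297607, 240.17247009]), array([39.82522202, 39.97758484]))
[485.95713034 223.16126684  68.        ] [ -0.89  -4.08 110.61]
[485.14047336 222.99604697 155.        ] [-1.68 -4.24 23.61]
```

jog_arm(dp=[[-0.0015, -0.0042, 0], [0, 0, 0.02], [0, 0, 0.03], [0, 0, 0.0296], [0, 0, 0]], twist=[0, 0, 0, 0, 0])

```text
time: 4.0
tool_pos: [483.7, 223.4, 97.1]
tcp_rot: [-3.141, 0.005, 0.456]
contact_force: [-0.1, -0.1, 1.3]
grip_width: 91.7
finger_force: 0.0
```

jog_arm(dp=[[0, 0, 0], [0, 0, 0], [0, 0, 0], [0, 0, 0], [0, 0, 0], [0, 0, 0], [0, 0, 0], [0, 0, 0]], twist=[0, 0, 0, 0, 0, 0, 0, 0], jaw=0.01)

```text
time: 5.0
tool_pos: [485.0, 224.7, 98.8]
tcp_rot: [3.141, -0.0, 0.458]
contact_force: [0.2, 0.6, -0.3]
grip_width: 17.7
finger_force: 30.0
```

jog_arm(dp=[[0, 0, -0.01], [0, 0, -0.03], [0, 0, -0.03], [0, 0, -0.005], [0, 0, 0]], twist=[0, 0, 0, 0, 0])

```text
time: 5.62
tool_pos: [484.6, 224.6, 173.4]
tcp_rot: [3.142, 0.0, 0.458]
contact_force: [0.1, -0.5, -1.3]
grip_width: 17.4
finger_force: 30.0
```

jog_arm(dp=[[-0.0128, 0.042, 0], [-0.0128, 0.0427, 0], [-0.0128, 0.0427, 0], [-0.0128, 0.0427, 0], [-0.0128, 0.0427, 0], [-0.0128, 0.0427, 0], [-0.0128, 0.0427, 0], [-0.0128, 0.0427, 0], [-0.0124, 0.0429, 0], [0, 0, 0]], twist=[0, 0, 0, 0, 0, 0, 0, 0, 0, 0])

```text
time: 6.88
tool_pos: [551.0, -173.0, 171.8]
tcp_rot: [-3.14, 0.002, 0.454]
contact_force: [-0.2, 1.0, -1.2]
grip_width: 17.4
finger_force: 30.0
```

jog_arm(dp=[[0, 0, 0.012], [0, 0, 0.012], [0, 0, 0], [0, 0, 0]], twist=[0, 0, 0, 0])

```text
time: 7.38
tool_pos: [551.7, -169.7, 149.9]
tcp_rot: [3.141, -0.0, 0.459]
contact_force: [0.3, 0.9, -1.9]
grip_width: 17.5
finger_force: 30.0
```

Run:
```python
from h import *
o=bot.get_obs();p=bot.camera_params("wrist");print(o)
w=bot.capture("wrist");cv2.imwrite("pics/w3.png",w)
cv2.imwrite("pics/w3c.png",cv2.resize(w[130:330,220:420],None,fx=3,fy=3,interpolation=cv2.INTER_CUBIC))
R=Rt(o)
for z in(67,0,-85):print(z,proj("wrist",o["tool_pos"]+R@[0,0,-z],p))
```

```text
{'time': 7.375, 'joint_positions': array([-4.31121148e-01,  5.04982378e-01,  1.48804737e+00, -6.06929408e-05,
        1.14846368e+00,  6.80973083e-01]), 'dq': array([-0.00401739, -0.0071711 , -0.00852216,  0.00089108,  0.00143011,
        0.00019458]), 'tau': array([ 3.55902559e-02, -5.02262521e+01, -2.30766284e+01,  7.78984535e-02,
       -5.50068900e-03,  8.72224446e-04]), 'tool_pos': array([ 551.70138132, -169.69539358,  149.86085155]), 'tcp_rot': array([ 3.14148070e+00, -1.94564588e-05,  4.58726972e-01]), 'contact_force': array([ 0.26505456,  0.91787975, -1.94618245]), 'moment': array([ 0.02191948, -0.0502666 , -0.01996692]), 'finger_force': 29.999760389328003, 'grip_width': 17.47898652714575}
67 [325.02997882 352.67177657]
0 [323.0531428 256.6689513]
-85 [321.94565016 203.1631088 ]
```

View pics/w3c.png

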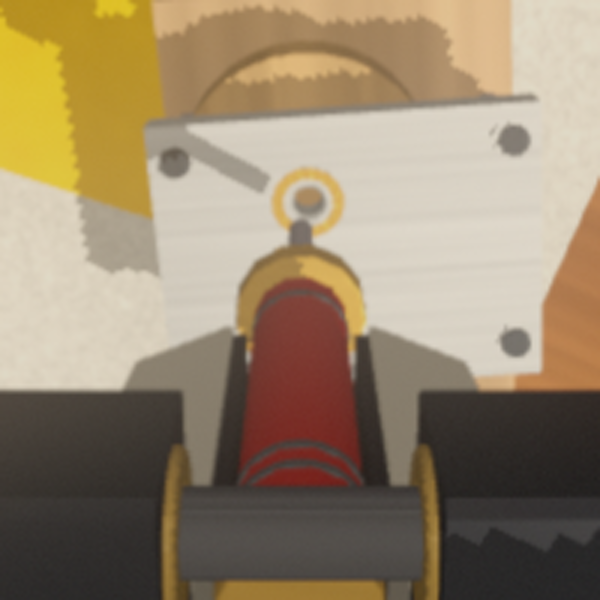

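The nose is clearly visible: its tip end is at about crop (301,222) and the ring centre at crop (308,202). Next I'll compute the offset at their respective heights.

Run:
```python
from h import *
w=cv2.imread("pics/w3.png");p=bot.camera_params("wrist");o=bot.get_obs()
g=cv2.cvtColor(cv2.resize(w[130:330,220:420],None,fx=3,fy=3,interpolation=cv2.INTER_CUBIC),cv2.COLOR_BGR2GRAY)
for y in (226,230,234,238,242): 
    r=g[y,275:330].astype(float); i=np.where(r<150)[0]; print(y,i.min()+275,i.max()+275, r[::3].astype(int))
print(g[205:240,301])
f=lambda x,y:((x+.5)/3-.5+220,(y+.5)/3-.5+130)
e=brass(w,f(308,202),12);print(e)
H=atz("wrist",*e[0],50,p);R=Rt(o)
for x,y in((301,229),(301,232)):
    T=atz("wrist",*f(x,y),64.9,p);print(T,R.T@(H-T))
print(R.T@(H-o["tool_pos"]))
```

```text
226 290 310 [204 200 192 185 170 138 115 111 114 115 116 125 155 183 187 183 183 185
 185]
230 290 311 [207 207 207 202 180 134 108 112 115 115 114 115 139 174 182 180 183 190
 200]
234 290 311 [210 211 211 209 188 139 109 111 114 115 114 116 141 180 189 195 201 206
 210]
238 289 311 [211 210 211 207 179 132 108 112 114 114 113 116 147 197 207 210 211 211
 212]
242 289 311 [210 208 205 200 174 131 109 112 113 114 115 116 142 191 208 212 211 211
 211]
[134 132 130 130 130 131 136 144 153 161 166 167 163 156 148 138 129 122
 117 114 114 115 115 115 115 115 114 114 114 115 115 115 114 114 114]
(array([322.20425415, 196.99211121]), array([22.45543098, 23.68487549]))
[ 549.22682034 -169.66917779   64.9       ] [ 2.26645602  1.72135339 14.9019221 ]
[ 548.53138611 -170.01220005   64.9       ] [ 3.0418868   1.72155234 14.90223596]
[-1.33173560e-02  2.98926041e-01  1.00150168e+02]
```

jog_arm(dp=[[0.0023, 0.0018, 0], [0, 0, 0.006], [0, 0, 0.004], [0, 0, 0], [0, 0, 0]], twist=[0, 0, 0, 0, 0])

```text
time: 8.05
tool_pos: [554.4, -170.9, 139.8]
tcp_rot: [3.142, 0.0, 0.458]
contact_force: [1.0, -0.2, -2.3]
grip_width: 17.2
finger_force: 30.0
```

```bash
cat > m.py <<'E'
from h import *
import sys
p=bot.camera_params("wrist");o=bot.get_obs();print(o["tool_pos"],o["tcp_rot"],o["contact_force"])
w=bot.capture("wrist");cv2.imwrite(sys.argv[1]+".png",w)
c=cv2.resize(w[170:230,285:355],None,fx=8,fy=8,interpolation=cv2.INTER_CUBIC)
cv2.imwrite(sys.argv[1]+"c.png",c)
E
python3 m.py pics/w4
```

```text
[ 554.43827209 -170.91166665  139.81511994] [3.14151214e+00 2.19361493e-05 4.57734941e-01] [ 1.03777557 -0.24074298 -2.30826907]
```

View pics/w4c.png

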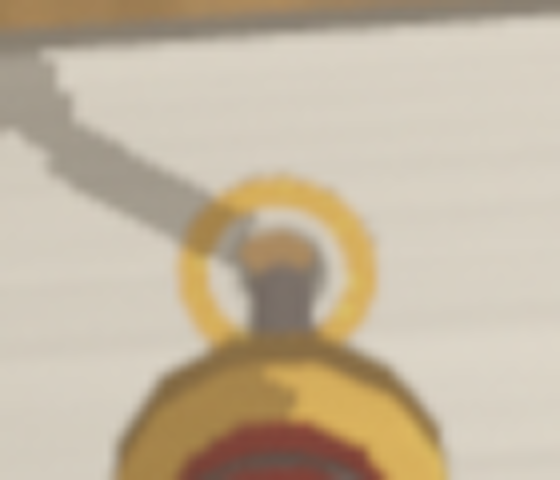

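The nose end is just over the hole: crop nose columns 250–315, tip edge at about y 265, ring centre near (278,272). I'll refine this numerically.

Run:
```python
from h import *
p=bot.camera_params("wrist");o=bot.get_obs();R=Rt(o)
f=lambda x,y:np.array(((x+.5)/8-.5+285,(y+.5)/8-.5+170))
c=cv2.imread("pics/w4c.png");h=cv2.cvtColor(c,cv2.COLOR_BGR2HSV)
m=cv2.inRange(h,(12,90,60),(32,255,255));m[330:]=0
m[235:290,235:330]=0
cs=max(cv2.findContours(m,cv2.RETR_EXTERNAL,cv2.CHAIN_APPROX_NONE)[0],key=cv2.contourArea)[:,0]
q=cs[cs[:,1]<325].astype(np.float32); ctr=np.array([277,272.])
q=q[np.hypot(*(q-ctr).T)>85]
e=cv2.fitEllipse(q);print("ring",e,len(q))
g=cv2.cvtColor(c,cv2.COLOR_BGR2GRAY)
for y in(285,300,315):print(y,g[y,215:350:5])
print(g[225:300:4,283])
H=atz("wrist",*f(*e[0]),50,p)
for z in(54,55,56):
    T=atz("wrist",*f(282.5,265),z,p);print(z,(R.T@(H-T)+[2.4,0,0]).round(2))
```

```text
ring ((277.0792236328125, 271.8690490722656), (186.29052734375, 195.15557861328125), 94.46061706542969) 378
285 [202 204 203 196 185 166 143 124 112 110 110 111 113 114 114 114 113 114
 116 127 141 156 175 191 203 202 197]
300 [191 199 203 203 200 195 178 153 125 110 109 111 113 114 114 114 113 113
 116 136 162 185 196 197 194 190 185]
315 [181 186 193 200 202 198 179 152 125 110 109 112 113 113 113 113 112 114
 118 146 180 194 193 188 184 185 184]
[182 167 155 145 144 142 143 141 138 132 126 120 117 114 114 114 114 114
 114]
54 [ 0.4 -0.5  4. ]
55 [ 0.07 -0.5   5.  ]
56 [-0.26 -0.5   6.  ]
```

jog_arm(dp=[[0, -0.00035, 0], [0, 0, 0.003], [0, 0, 0.003], [0, 0, 0.002], [0, 0, 0]], twist=[0, 0, 0, 0, 0])

```text
time: 8.72
tool_pos: [554.1, -170.5, 131.5]
tcp_rot: [-3.141, 0.0, 0.458]
contact_force: [-0.0, -0.5, -1.7]
grip_width: 17.3
finger_force: 30.0
```

jog_arm(dp=[[0, 0, 0.003], [0, 0, 0.003], [0, 0, 0.002], [0, 0, 0]], twist=[0, 0, 0, 0])

```text
time: 9.22
tool_pos: [554.2, -170.5, 123.6]
tcp_rot: [-3.141, 0.0, 0.458]
contact_force: [0.5, -0.1, -1.8]
grip_width: 17.4
finger_force: 30.0
```

jog_arm(dp=[[0, 0, 0.002], [0, 0, 0]], twist=[0, 0])

```text
time: 9.48
tool_pos: [554.2, -170.5, 121.7]
tcp_rot: [-3.142, 0.0, 0.458]
contact_force: [0.9, -0.7, -1.3]
grip_width: 17.7
finger_force: 30.0
```

jog_arm(dp=[[0, 0, 0.002], [0, 0, 0]], twist=[0, 0])

```text
time: 9.72
tool_pos: [554.2, -170.5, 119.6]
tcp_rot: [-3.141, 0.0, 0.458]
contact_force: [-0.9, 0.1, -1.3]
grip_width: 17.3
finger_force: 30.0
```

jog_arm(dp=[[0, 0, 0.002], [0, 0, 0]], twist=[0, 0])

```text
time: 9.98
tool_pos: [554.5, -170.6, 118.4]
tcp_rot: [3.141, -0.001, 0.458]
contact_force: [0.1, 0.1, 3.9]
grip_width: 17.3
finger_force: 30.0
```

jog_arm(dp=[[0, 0, 0.002], [0, 0, 0]], twist=[0, 0])

```text
time: 10.22
tool_pos: [554.6, -170.7, 116.5]
tcp_rot: [3.141, -0.001, 0.458]
contact_force: [-1.7, 0.8, 7.0]
grip_width: 17.2
finger_force: 30.0
```

jog_arm(dp=[[0, 0, 0.0015], [0, 0, 0]], twist=[0, 0])

```text
time: 10.48
tool_pos: [554.7, -170.7, 115.3]
tcp_rot: [3.14, -0.001, 0.458]
contact_force: [-1.2, 1.1, 8.0]
grip_width: 17.5
finger_force: 30.0
```

jog_arm(dp=[[0, 0, 0.001], [0, 0, 0]], twist=[0, 0])

```text
time: 10.72
tool_pos: [554.6, -170.7, 114.4]
tcp_rot: [3.14, -0.001, 0.458]
contact_force: [-1.3, 1.5, 9.1]
grip_width: 17.5
finger_force: 30.0
```

jog_arm(dp=[[0, 0, 0.001], [0, 0, 0]], twist=[0, 0])

```text
time: 10.98
tool_pos: [554.7, -170.7, 113.6]
tcp_rot: [3.14, -0.001, 0.458]
contact_force: [-2.0, 0.4, 10.0]
grip_width: 17.6
finger_force: 30.0
```

jog_arm(dp=[[0, 0, 0.0007], [0, 0, 0]], twist=[0, 0])

```text
time: 11.22
tool_pos: [554.7, -170.7, 113.0]
tcp_rot: [3.14, -0.001, 0.458]
contact_force: [-2.4, 1.7, 11.0]
grip_width: 17.5
finger_force: 30.0
```

jog_arm(dp=[[0, 0, 0.0007], [0, 0, 0]], twist=[0, 0])

```text
time: 11.48
tool_pos: [554.7, -170.7, 112.4]
tcp_rot: [3.14, -0.001, 0.458]
contact_force: [-1.7, 1.3, 12.0]
grip_width: 17.2
finger_force: 30.0
```

jog_arm(dp=[[0, 0, 0.0007], [0, 0, 0]], twist=[0, 0])

```text
time: 11.72
tool_pos: [554.6, -170.7, 111.4]
tcp_rot: [3.14, -0.001, 0.458]
contact_force: [-0.9, 0.7, 7.8]
grip_width: 17.2
finger_force: 30.0
```

jog_arm(dp=[[0, 0, 0], [0, 0, 0]], twist=[0, 0])

```text
time: 11.98
tool_pos: [554.5, -170.7, 111.1]
tcp_rot: [3.141, -0.001, 0.458]
contact_force: [-1.3, 0.6, 6.3]
grip_width: 17.2
finger_force: 30.0
```

The force dropped from 12.0 to 6.3 N with about 1 mm of extra travel, so the punch snapped. I'll withdraw straight up and return along the same commanded path.

jog_arm(dp=[[0, 0, -0.003], [0, 0, -0.006], [0, 0, -0.01], [0, 0, -0.0146], [0, 0, -0.02], [0, 0, -0.01], [0, 0, 0]], twist=[0, 0, 0, 0, 0, 0, 0])

```text
time: 12.85
tool_pos: [554.6, -170.7, 174.6]
tcp_rot: [3.14, -0.001, 0.458]
contact_force: [0.4, 0.0, -1.6]
grip_width: 17.0
finger_force: 30.0
```

jog_arm(dp=[[0.0125, -0.0428, 0], [0.0125, -0.0428, 0], [0.0125, -0.0428, 0], [0.0125, -0.0428, 0], [0.0125, -0.0428, 0], [0.0125, -0.0428, 0], [0.0125, -0.0428, 0], [0.0125, -0.0428, 0], [0.0125, -0.0428, 0], [0, 0, 0]], twist=[0, 0, 0, 0, 0, 0, 0, 0, 0, 0])

```text
time: 14.1
tool_pos: [483.7, 227.1, 172.9]
tcp_rot: [-3.141, 0.001, 0.462]
contact_force: [-0.1, -1.2, -1.9]
grip_width: 17.2
finger_force: 30.0
```

jog_arm(dp=[[0, 0, 0.01], [0, 0, 0], [0, 0, 0], [0, 0, 0]], twist=[0, 0, 0, 0])

```text
time: 14.6
tool_pos: [485.3, 224.1, 163.9]
tcp_rot: [3.141, -0.0, 0.457]
contact_force: [1.0, 0.1, -1.9]
grip_width: 17.8
finger_force: 30.0
```

Run:
```python
from h import *
print(bot.get_obs()["tool_pos"],bot.get_obs()["joint_positions"].round(3))
w=bot.capture("wrist");cv2.imwrite("pics/w5.png",w)
cv2.imwrite("pics/w5c.png",cv2.resize(w[130:330,220:420],None,fx=3,fy=3,interpolation=cv2.INTER_CUBIC))
```

```text
[485.27909627 224.11577175 163.946066  ] [ 0.289  0.417  1.593 -0.     1.131  1.403]
```

View pics/w5c.png

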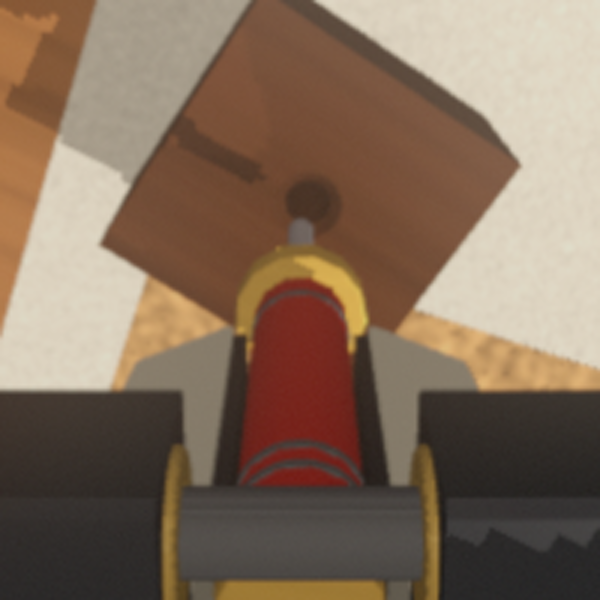

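The nose is at crop column 301 and the stand hole's mouth (rim about 285–341) is centred near (313,203). That is about 3 mm to the right, so I'll compute the correction.

Run:
```python
from h import *
p=bot.camera_params("wrist");o=bot.get_obs();R=Rt(o)
w=cv2.imread("pics/w5.png");g=cv2.resize(w[130:330,220:420],None,fx=3,fy=3,interpolation=cv2.INTER_CUBIC)[:,:,2]
print(g[203,270:360:4]);print(g[203,270:360:4].min(),g[160:245:4,316]);print(g[230,280:325:3])
f=lambda x,y:((x+.5)/3-.5+220,(y+.5)/3-.5+130)
H=atz("wrist",*f(313,203),60,p)
for a in(285,341):print(R.T@(atz("wrist",*f(a,203),60,p)-H))
T=atz("wrist",*f(301,219),79,p);print(R.T@(H-T)+[2.4,0,0])
```

```text
[109 108 106 105  87  73  72  73  73  74  74  73  73  72  70  78  84  88
 102 112 112 112 113]
70 [115 113 112 108  97  88  77  74  74  71  73  74  74  73  73  78  89  93
  94 101 110 116]
[113 111 107 102 104 108 111 111 112 112 114 102  93  89  89]
[ 4.96588635e-03 -7.31580950e+00 -1.41036036e-03]
[-4.93761325e-03  7.31676800e+00  1.41055625e-03]
[ 0.5256868   3.15849765 18.999892  ]
```

jog_arm(dp=[[-0.0002, 0.0016, 0], [0, 0, 0.012], [0, 0, 0.012], [0, 0, 0.012], [0, 0, 0.012], [0, 0, 0.012], [0, 0, 0], [0, 0, 0]], twist=[0, 0, 0, 0, 0, 0, 0, 0])

```text
time: 15.65
tool_pos: [485.7, 223.3, 104.0]
tcp_rot: [3.141, -0.001, 0.458]
contact_force: [-0.8, -0.3, -1.1]
grip_width: 17.1
finger_force: 30.0
```

jog_arm(dp=[[0, 0, 0.002], [0, 0, 0.0015], [0, 0, 0.0008], [0, 0, 0]], twist=[0, 0, 0, 0])

```text
time: 16.15
tool_pos: [485.5, 223.1, 99.5]
tcp_rot: [3.142, 0.0, 0.458]
contact_force: [-0.3, -0.0, -1.4]
grip_width: 17.8
finger_force: 30.0
```

jog_arm(dp=[[0, 0, 0.0006], [0, 0, 0]], twist=[0, 0])

```text
time: 16.4
tool_pos: [485.5, 223.2, 98.8]
tcp_rot: [3.142, 0.0, 0.458]
contact_force: [0.4, 0.2, -1.5]
grip_width: 17.4
finger_force: 30.0
```

jog_arm(dp=[[0, 0, 0.0005], [0, 0, 0]], twist=[0, 0])

```text
time: 16.65
tool_pos: [485.5, 223.2, 98.7]
tcp_rot: [3.141, -0.0, 0.458]
contact_force: [-1.9, -0.3, 2.9]
grip_width: 18.0
finger_force: 30.0
```

Collar contact. I'll release, then lift clear.

jog_arm(dp=[[0, 0, 0], [0, 0, 0], [0, 0, 0], [0, 0, 0], [0, 0, 0], [0, 0, 0], [0, 0, 0], [0, 0, 0]], twist=[0, 0, 0, 0, 0, 0, 0, 0], jaw=0.09)

```text
time: 17.65
tool_pos: [485.5, 223.2, 98.4]
tcp_rot: [3.141, -0.0, 0.458]
contact_force: [-0.1, -0.2, -0.9]
grip_width: 88.9
finger_force: 0.0
```

jog_arm(dp=[[0, 0, -0.01], [0, 0, -0.03], [0, 0, -0.04], [0, 0, -0.02], [0, 0, 0], [0, 0, 0]], twist=[0, 0, 0, 0, 0, 0])

```text
time: 18.4
tool_pos: [485.0, 223.0, 197.7]
tcp_rot: [-3.141, 0.001, 0.458]
contact_force: [0.4, -0.5, -0.6]
grip_width: 89.8
finger_force: 0.0
```

Run:
```python
from h import *
w=bot.capture("wrist");t=bot.capture("top")
k=np.hstack([cv2.resize(w[80:320,200:440],(400,400)),cv2.resize(t[100:340,160:400],(400,400))])
cv2.imwrite("pics/w6.png",k);cv2.imwrite("pics/t6.png",t)
b=cv2.imread("pics/b.png")
d=cv2.absdiff(b,t).max(2)
for n,x,y in(("jar",322,176),("cup",369,115),("wheel",310,265),("punch",199,241)):print(n,(d[y-20:y+20,x-20:x+20]>30).sum())
```

```text
jar 0
cup 0
wheel 0
punch 835
```

View pics/w6.png

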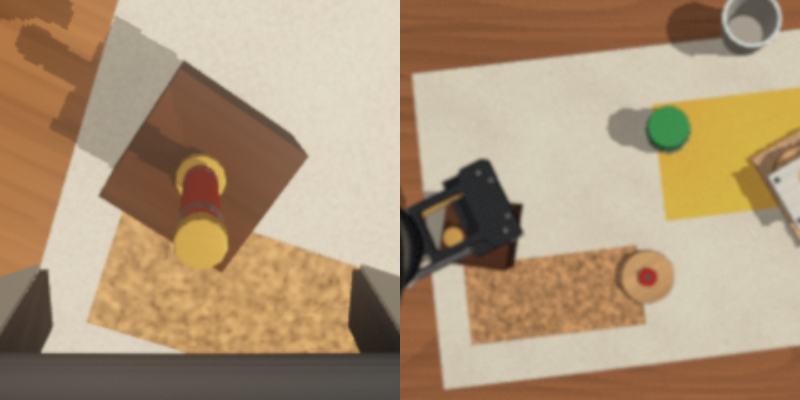

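The wrist view shows the punch upright with its collar on the stand, and the top view shows the jar, wheel and cup unmoved. I'll hand the job in.

```bash
python3 -c "
from plant import bot
print(bot.close_job())"
```

```text
the job is handed in; nothing more can be done
None
```

The job is handed in: the punch went through the guide hole and snapped once on the blank (the push fell from about 12 N to 6 N, about 6.5 mm in by estimate). It now stands upright and fully down in its stand, let go, with the jar, wheel and cup unmoved, at about 18 s of the 70 s allowed.

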